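# Load the pager pucks into the charging tube

### The arm

A 6-joint arm with a two-finger parallel gripper is mounted at the origin on the work surface. World frame = base frame: x ahead of the robot, y to its left, z up, the work surface at z = 0. Lengths are in m, angles in rad, forces in N, time in s.
With the tool pointing down it reaches from about 0.325 to 0.85 m from the base axis. Payload 15.5 kg.
Tool frame: the origin (TCP) lies midway between the tips of the shut fingers; the grasp point (between the pads) lies 19 mm behind it; z points along the fingers, y is the line along which they close (so a half turn about z gives the same grasp; the last joint's range is limited). The gripper opens to 91 mm and grips with 3 to 60 N. Pads are 32 mm wide; open, the fingers measure 118 mm over their backs; the gripper's body (76 mm by 178 mm) begins 60 mm behind the grasp point.
Start: joints at [-1.429, 0.494, 1.345, -0, 1.302, -0.096], TCP at [0.147, -0.608, 0.214] pointing down, gripper open.
Joint ranges: [-2.91, 2.91], [-0.82, 2.16], [0.22, 2.67], [-1.22, 4.37], [0.12, 2.79], [-3.08, 3.08]. Speed limits (rad/s): [1.89, 1.89, 2.57, 3.01, 3.01, 3.01].

### API

Orientations are given as a 3x3 rotation matrix whose columns are the frame's x, y, z axes.
In Python, from rig import bot gives the robot as it stands.
- The arm moves only by the shell command python3 -m creep 'ROWS' [FORCE]. ROWS is JSON, a list of rows, each a list of 7 numbers: the shift along the tool's x, y, z in mm, then the turn, a rotation vector about the tool's x, y, z in rad, then the finger opening in mm, from 0 to 91.2. A call has exactly 8 rows; each row is the pose to reach, as a shift and turn from the pose commanded when the call began, along the tool's axes at that moment; what a row does not reach only later rows make up. A row lasts 1/10 s, in which the tool goes at most 50 mm and 8.59 degrees, less where a joint would pass 70% of its speed; a pose out of reach is approached as far as the arm can. A call with a gripper value outside its range is refused whole. The fingers move at their own pace and stop on an object; FORCE is the grip in N (left out, the last holds). Time passes only in rows, so rows that repeat a pose let the fingers close, or fill a call up. It gives the time, the measured TCP pose, the force, the opening and the grip force at its end, in the units of the state.
- bot.read_state(): the state, without advancing time (a new reading comes with each control period).
- bot.snapshot(name): name is "scene" or "top" or "wrist"; returns (picture, depth): 400x640x3 uint8, red, green, blue; 400x640 float32, m along the optical axis (not along the pixel's ray), 0 where there is no reading.
- bot.get_calibration(name): a dict with "fx", "fy", "cx", "cy" (pixels), "dist_coeffs" ([k1, k2, p1, p2, k3] as OpenCV has them; the pictures are not rectified), "R" (3x3) and "t" (3): a world point X has camera coordinates R X + t; the wrist camera has in their place "mount" (4x4, takes a point from camera to tool coordinates, whose origin is the TCP and whose axes are the flange's). Camera axes: x right, y down, z forward; pixel columns grow to the right and rows downward; lengths in m; the calibration is good to about 2 mm. A picture is of the moment at which its call begins: read the wrist's pose just before it. get_calibration takes no time and is no camera call.
- bot.hand_in(): hands the job in; it is judged then, once.
Trained networks look in the newest picture that a camera, given by its name, has taken for a name from the list of things; names that differ only in an ending like _2 or _b are one class to them, and where a whole thing is asked for, a point or a joint stands for the part that bears it (a point fixed in the world has none). Each returns a list of dicts, best first, with "confidence" (0 to 1); they miss things now and then, are a little off and sometimes report something else, mostly with a low value. They report only what shows in the picture. A call takes as long as a camera call. They do not tell look-alikes from the thing itself.
- bot.boxes_of(camera, query): "location" ([x, y, z] in m, in world coordinates, good to about 4 mm: the middle of the surface that is visible of it).
- bot.landmark_of(camera, query): "location" ([x, y, z] in m, in world coordinates, good to about 4 mm: a listed point, or the origin of a listed thing).
The state is a dict: "t": time; "qpos": joint angles; "dq": joint speeds; "joint_torque": joint torques, N m; "ee_pos": TCP position; "eef_rot": TCP orientation; "wrist_force": force on the tool from outside, world axes, zero at the start; "torque": the same for the moment, N m; "width": opening from 0.0 (shut) to 1.0 (fully open); "grasp_force": force on a finger pad.
Only numpy, scipy, OpenCV 4.12 (cv2) and the standard library are available. Lean on these libraries where they do the work, as an engineer would, in place of code of your own. Each camera call takes 0.05 s, during which the arm holds its last target. There are 200 camera calls.

### The job

On the counter of the street-food stall, two round guest-pager pucks of the same size need to go back on charge. Put both of them flat, one on top of the other, inside the clear charging tube so that the top of the stack comes level with the black line round the tube; do not mistake the wider jar lid or the small keg plug for a puck.

Things in the scene. Friction and masses are not known exactly. Their poses are not given: they have to be found in the camera images.
- puck_a_center (a point): One of two identical pager pucks: a black plastic disc 54 mm in diameter, 22 mm thick, about 70 g, with a thin grey circle on top, lying flat on the counter. The point is its centre, 11 mm above its underside; z is its axis. The black jar lid (72 mm across, 12 mm thick) and the small keg plug (36 mm across, 22 mm high) near by are not pucks.
- puck_b_center (a point): The other pager puck, same shape, size and reference point as puck_a. The pucks may go into the tube in either order.
- charger: Charging dock, fixed: a steel base 110 x 110 x 15 mm with an upright clear tube at its centre, open on top, empty at the start. Tube: inner diameter 70 mm, outer 78 mm; its flat floor is 15 mm and its rim 65 mm above the counter. A released puck drops freely onto the floor or the puck below. Origin: centre of the base's underside, on the tube's axis; z is up along the tube.
- fill_mark (a point): The point on the tube's axis at the height of the thin black line round the tube: 59 mm above the counter, 44 mm above the tube's floor (two pucks) and 6 mm below the rim.
Things that resemble listed ones, but are neither listed nor needed, are in the scene too. Leave any green look-alike of the part that bears puck_b_center alone. What is shaped like the charger but blue is not meant.

How it is judged:
On the way:
1. a first puck lies in the tube, on its floor (((horizontal distance between puck_a_center and charger below 0.014 m and z of puck_a_center in the frame of charger below 0.032 m) or (horizontal distance between puck_b_center and charger below 0.014 m and z of puck_b_center in the frame of charger below 0.032 m))), for 0.2 s.
At the end, for the whole second after the job is handed in: Both pucks are inside the tube (centres within 14 mm of its axis), flat to within 10 degrees, one on the tube's floor and the other on top of it, the top of the upper one within 6 mm of the black line, and both stay so (horizontal distance between each of puck_a_center, puck_b_center and charger below 0.014 m and angle between the z axis of each of puck_a_center, puck_b_center and the z axis of charger, either way round below 0.18 rad and ((z of puck_a_center in the frame of charger below 0.032 m and z of puck_b_center in the frame of fill_mark between -0.017 and -0.005 m) or (z of puck_b_center in the frame of charger below 0.032 m and z of puck_a_center in the frame of fill_mark between -0.017 and -0.005 m))); the robot touches nothing.
It also fails if it takes over 46 s, if anything falls off the work surface, if the arm or the gripper's body presses on something with over 40 N, if the wrist force passes 120 N, or if a joint passes its speed limit or range.

## Working session

There is one attempt and no reset: what is moved stays moved. The work goes in short steps, Python scripts to look and compute and a shell command to move; the robot and the scene stay as the last step left them, time stands still between calls to the robot, and variables do not carry over. Pictures are saved under pics/ and viewed, at most 10 in all, crops included, and the job is handed in when it is done.

```bash
mkdir -p pics; ls; python3 - <<'E'
from rig import bot
import cv2,numpy as np
np.set_printoptions(precision=4,suppress=True)
s=bot.read_state();print(s['t'],s['ee_pos'],s['eef_rot'],s['width'])
for c in ("scene","top"):
    im,d=bot.snapshot(c);cv2.imwrite(f"pics/{c}0.png",im[:,:,::-1])
    for q in("puck_a_center","charger"):
        for r in bot.landmark_of(c,q):print(c,q,np.round(r['location'],3),round(r['confidence'],2))
    k=bot.get_calibration(c);print(k)
E
```

```text
pics
0.0 [ 0.1466 -0.6072  0.2134] [[ 0.9721  0.2346 -0.0002]
 [ 0.2346 -0.9721  0.0011]
 [ 0.0001 -0.0012 -1.    ]] 1.001524990942509
scene puck_a_center [0.432 0.003 0.009] 0.97
scene charger [0.494 0.208 0.001] 0.65
scene charger [0.664 0.217 0.005] 0.6
{'fx': 432.25366132828776, 'fy': 432.25366132828776, 'cx': 331.0247188088088, 'cy': 200.13492300670714, 'dist_coeffs': array([-0.107,  0.   ,  0.   ,  0.   ,  0.   ]), 'R': array([[ 0.6064,  0.795 ,  0.0164],
       [ 0.5534, -0.4071, -0.7266],
       [-0.571 ,  0.4497, -0.6869]]), 't': array([-0.3236, -0.2557,  1.2911])}
top puck_a_center [ 0.434 -0.003  0.012] 0.97
top charger [ 0.495  0.208 -0.001] 0.93
top charger [0.668 0.222 0.002] 0.78
{'fx': 487.73057458791754, 'fy': 487.73057458791754, 'cx': 318.65562535047184, 'cy': 200.3288834839204, 'dist_coeffs': array([-0.1462,  0.    ,  0.    ,  0.    ,  0.    ]), 'R': array([[-0.0191, -0.9997,  0.0157],
       [-0.9885,  0.0165, -0.1503],
       [ 0.15  , -0.0184, -0.9885]]), 't': array([0.0123, 0.5699, 1.0728])}
```

View pics/top0.png

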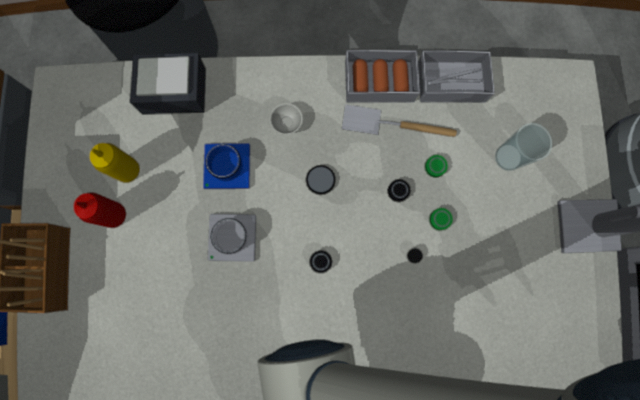

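View pics/scene0.png

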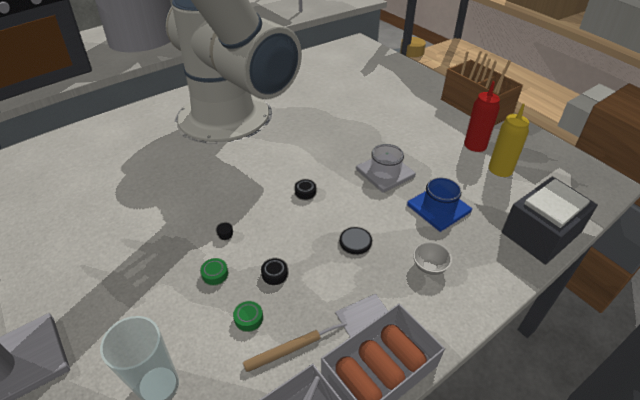

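In the top picture the candidates are: black discs with a grey ring at (399,189) and (320,261), which are the pucks. The wider grey-faced disc at (320,179) is the jar lid, and the small one at (415,256) is the keg plug. The green look-alikes are at (436,166) and (441,218). The steel charger is at (232,236) and the blue one at (225,160). I'll measure these and check them in a close crop.

```bash
cat > h.py <<'E'
from rig import bot
import cv2,numpy as np
np.set_printoptions(precision=4,suppress=True)
def ray(cam,uv,z,s=None):
    """world points on plane z for pixels uv"""
    k=bot.get_calibration(cam)
    K=np.array([[k['fx'],0,k['cx']],[0,k['fy'],k['cy']],[0,0,1]])
    p=cv2.undistortPoints(np.float64(uv).reshape(-1,1,2),K,np.float64(k['dist_coeffs'])).reshape(-1,2)
    d=np.c_[p,np.ones(len(p))]
    if cam=='wrist':
        M=np.array(k['mount']);T=np.eye(4);T[:3,:3]=s['eef_rot'];T[:3,3]=s['ee_pos'];W=T@M
        c=W[:3,3];d=d@W[:3,:3].T
    else:
        R,t=np.array(k['R']),np.array(k['t']);c=-R.T@t;d=d@R
    return c+d*((z-c[2])/d[:,2])[:,None]
def togo(s,p):
    return np.array(s['eef_rot']).T@(np.array(p)-s['ee_pos'])*1000
E
python3 - <<'E'
from h import *
im=cv2.imread('pics/top0.png')
print(ray('top',[(399,189),(320,261),(320,179),(415,256)],.018)); print(ray('top',[(230,232)],.06))
print(bot.get_calibration('wrist')['mount'])
# dark blobs on a top-plane
for c,z in(((399,189),.022),((320,261),.022),((415,256),.022),((320,179),.012)):
    x,y=c;g=im[y-22:y+22,x-22:x+22].max(2);m=(g<60).astype(np.uint8)
    cs,_=cv2.findContours(m,cv2.RETR_EXTERNAL,cv2.CHAIN_APPROX_NONE);b=max(cs,key=cv2.contourArea)
    (u,v),r=cv2.minEnclosingCircle(b);print(c,u+x-22,v+y-22,r,ray('top',[(u+x-22,v+y-22)],z*.6))
cv2.imwrite('pics/crop0.png',cv2.resize(im[140:280,195:460],None,fx=3,fy=3,interpolation=cv2.INTER_CUBIC)[:,:800])
E
```

```text
[[ 0.5977 -0.1889  0.018 ]
 [ 0.4325  0.0012  0.018 ]
 [ 0.6245 -0.0026  0.018 ]
 [ 0.4392 -0.2199  0.018 ]]
[[0.4991 0.202  0.06  ]]
[[-0.0005 -0.9677 -0.252   0.07  ]
 [ 1.     -0.0005  0.0002 -0.0008]
 [-0.0003 -0.252   0.9677 -0.1711]
 [ 0.      0.      0.      1.    ]]
(399, 189) 398.643835067749 189.90410995483398 11.40902042388916 [[ 0.5963 -0.1888  0.0132]]
(320, 261) 320.4370632171631 261.0279712677002 11.042430877685547 [[0.4326 0.0001 0.0132]]
(415, 256) 414.6440677642822 255.2457618713379 7.394598960876465 [[ 0.4411 -0.2201  0.0132]]
(320, 179) 320.5 179.25 14.673630714416504 [[ 0.626  -0.004   0.0072]]
```

View pics/crop0.png

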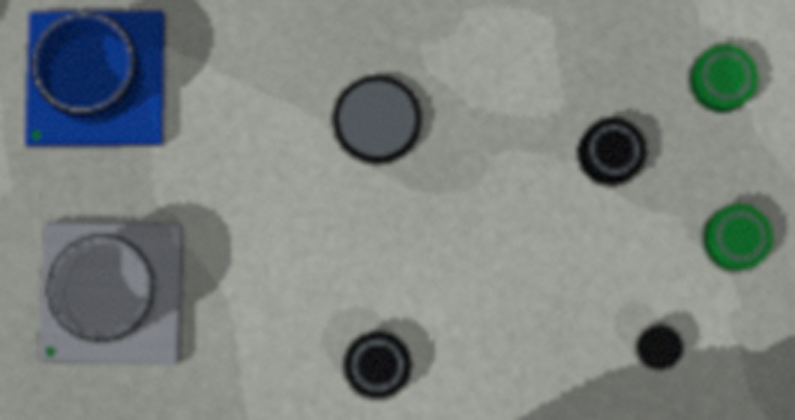

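The crop confirms the choice: both pucks (thin grey ring, 54 mm) are in place, the lid (wide grey face) and plug (small, no ring) are different, and the steel dock is the one at lower left. I'll go to the far puck first.

```bash
python3 - <<'E'
from h import *
s=bot.read_state()
print(togo(s,(.5965,-.189,.10)))
E
```

```text
[ 535.5023 -301.1812  113.8786]
```

```bash
python3 -m creep '[[45,-25,9,0,0,0,72],[90,-50,19,0,0,0,72],[132,-75,28,0,0,0,72],[176,-100,37,0,0,0,72],[220,-124,47,0,0,0,72],[264,-149,56,0,0,0,72],[308,-173,65,0,0,0,72],[340,-192,72,0,0,0,72]]' 20; python3 -c "
from h import *
s=bot.read_state();print(togo(s,(.5965,-.189,.10)))"
```

```text
t: 1.1
ee_pos: [0.4336, -0.3396, 0.1417]
eef_rot: [[0.972, 0.235, 0.0], [0.235, -0.972, -0.0], [0.0, 0.0, -1.0]]
wrist_force: [0.7, -0.2, 0.1]
width: 0.789
grasp_force: 0.0
[ 193.7318 -108.1409   41.6999]
```

```bash
python3 -m creep '[[40,-22,9,0,0,0,72],[82,-46,18,0,0,0,72],[125,-70,27,0,0,0,72],[165,-92,36,0,0,0,72],[185,-103,40,0,0,0,72],[194,-108,42,0,0,0,72],[194,-108,42,0,0,0,72],[194,-108,42,0,0,0,72]]'; cat >> h.py <<'E'
def look(name,z=.022,black=True):
    """dark puck nearest the TCP in the wrist view: fitted centre (z plane of its top rim)"""
    s=bot.read_state();im,d=bot.snapshot('wrist');cv2.imwrite('pics/'+name+'.png',im[:,:,::-1])
    m=((im.max(2)<60)*255).astype(np.uint8);m=cv2.morphologyEx(m,cv2.MORPH_OPEN,np.ones((5,5)))
    for b in cv2.findContours(m,cv2.RETR_EXTERNAL,cv2.CHAIN_APPROX_NONE)[0]:
        if cv2.contourArea(b)>800:
            (u,v),r=cv2.minEnclosingCircle(b);print('blob',u,v,r,ray('wrist',[(u,v)],z*.6,s))
    for r in bot.landmark_of('wrist','puck_a_center'):print('net',np.array(r['location']),r['confidence'])
    print(s['ee_pos']);return s,im,d
E
python3 -c "
from h import *
look('w1')"
```

```text
t: 1.9
ee_pos: [0.5947, -0.1914, 0.1]
eef_rot: [[0.972, 0.234, -0.0], [0.234, -0.972, -0.0], [-0.0, 0.0, -1.0]]
wrist_force: [-0.1, 0.9, -0.4]
width: 0.789
grasp_force: 0.0
blob 319.5 325.5 327.8453369140625 [[ 0.4783 -0.2162  0.0132]]
blob 322.5 264.0 150.52999877929688 [[ 0.5386 -0.2045  0.0132]]
blob 319.0887756347656 197.32093811035156 34.2473258972168 [[ 0.5952 -0.1881  0.0132]]
blob 104.5 105.5 47.56584167480469 [[ 0.628  -0.0085  0.0132]]
[ 0.5947 -0.1914  0.1   ]
```

View pics/w1.png

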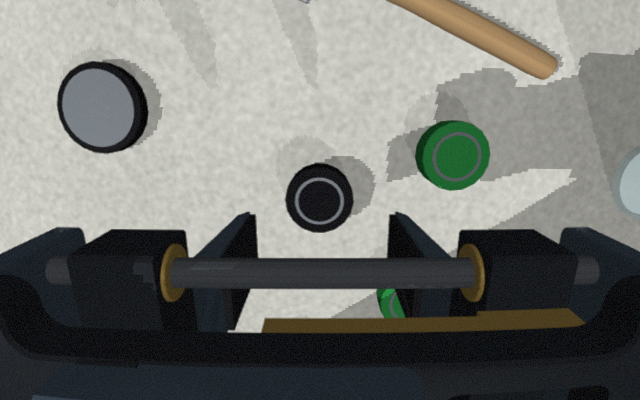

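The wrist view shows the puck at (319,197), clear of the green one at (453,155), and the lid at (102,107). The measured centre is about (0.5957, -0.1885). I'll grip only its upper 10 mm, because the fingers cannot enter the tube.

```bash
python3 -c "
from h import *
s=bot.read_state();print(togo(s,(.5957,-.1885,.012)))"
```

```text
[ 1.8759 -2.9379 88.2277]
```

```bash
python3 -m creep '[[2,-3,35,0,0,0,72],[2,-3,65,0,0,0,72],[2,-3,82,0,0,0,72],[2,-3,88,0,0,0,72],[2,-3,88,0,0,0,72],[2,-3,88,0,0,0,45],[2,-3,88,0,0,0,45],[2,-3,88,0,0,0,45]]' 25
```

```text
t: 2.8
ee_pos: [0.5971, -0.1876, 0.013]
eef_rot: [[0.972, 0.235, 0.002], [0.235, -0.972, -0.001], [0.001, 0.001, -1.0]]
wrist_force: [-0.6, -1.8, 6.5]
width: 0.581
grasp_force: 25.0
```

```bash
python3 -m creep '[[0,0,-25,0,0,0,45],[0,0,-60,0,0,0,45],[-2,-40,-90,0,0,0,45],[-3,-88,-98,0,0,0,45],[-4,-136,-98,0,0,0,45],[-5,-184,-98,0,0,0,45],[-6,-232,-98,0,0,0,45],[-7,-280,-98,0,0,0,45]]'; python3 -c "
from h import *
s=bot.read_state();print(togo(s,(.496,.205,.11)))"
```

```text
t: 3.6
ee_pos: [0.5235, 0.085, 0.1106]
eef_rot: [[0.972, 0.234, 0.001], [0.234, -0.972, 0.0], [0.001, 0.0, -1.0]]
wrist_force: [0.8, 0.0, -1.3]
width: 0.584
grasp_force: 25.0
[   1.3773 -123.1244    0.5364]
```

```bash
python3 -m creep '[[0,-45,0,0,0,0,45],[0,-85,0,0,0,0,45],[1,-112,0,0,0,0,45],[1,-122,0,0,0,0,45],[1,-123,0,0,0,0,45],[1,-123,0,0,0,0,45],[1,-123,0,0,0,0,45],[1,-123,0,0,0,0,45]]'; python3 -c "
from h import *
s=bot.read_state();im,d=bot.snapshot('wrist');cv2.imwrite('pics/w2.png',im[:,:,::-1])
for r in bot.landmark_of('wrist','charger'):print(np.array(r['location']),r['confidence'])
print(s['ee_pos'])"
```

```text
t: 4.4
ee_pos: [0.4965, 0.202, 0.1099]
eef_rot: [[0.972, 0.233, -0.0], [0.233, -0.972, -0.0], [-0.0, 0.0, -1.0]]
wrist_force: [1.1, -0.6, -1.0]
width: 0.585
grasp_force: 25.0
[0.4899 0.2065 0.0002] 0.69
[0.4965 0.202  0.1099]
```

View pics/w2.png

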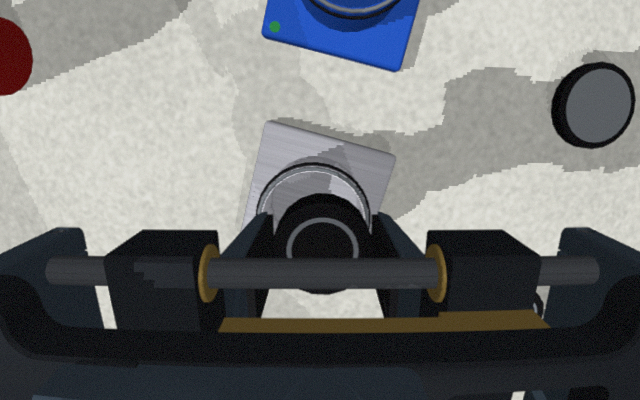

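The wrist view shows the held puck over the tube. The dock's base corners are at (265,121) and (396,156), and the rim arc peaks near (313,162). I'll compute the centre from the corners here and from the top view.

```bash
python3 - <<'E'
from h import *
s=bot.read_state()
c=ray('wrist',[(265,121),(396,156)],.015,s);e=c[1]-c[0];print(c,np.linalg.norm(e))
e/=np.linalg.norm(e);n=np.array([e[1],-e[0],0]);n*=-np.sign(n[0]);print('ctr',c.mean(0)+.055*n)
print('rim apex',ray('wrist',[(313,162)],.065,s))
im=cv2.imread('pics/top0.png')
q=ray('top',[(209,212),(255.5,213),(255.5,261),(208,261)],.015);print(q,q.mean(0))
g=cv2.GaussianBlur(cv2.cvtColor(cv2.resize(im[205:268,200:263],None,fx=4,fy=4,interpolation=cv2.INTER_CUBIC),6),(5,5),1)
h=cv2.HoughCircles(g,cv2.HOUGH_GRADIENT,1,5,param1=80,param2=20,minRadius=60,maxRadius=85)
for u,v,r in h[0][:4]:print(200+u/4,205+v/4,r/4,ray('top',[(200+u/4,205+v/4)],.062))
E
```

```text
[[0.5454 0.261  0.015 ]
 [0.5429 0.1528 0.015 ]] 0.10821510832487895
ctr [0.4892 0.2082 0.015 ]
rim apex [[0.5303 0.2173 0.065 ]]
[[0.5508 0.2594 0.015 ]
 [0.5467 0.1497 0.015 ]
 [0.435  0.15   0.015 ]
 [0.4364 0.2606 0.015 ]] [0.4922 0.2049 0.015 ]
228.625 235.125 19.05 [[0.492  0.2047 0.062 ]]
227.375 236.375 17.625 [[0.4892 0.2075 0.062 ]]
227.375 237.625 16.35 [[0.4864 0.2075 0.062 ]]
228.375 233.125 20.8 [[0.4964 0.2053 0.062 ]]
```

```bash
python3 - <<'E'
from h import *
s=bot.read_state()
p=ray('wrist',[(322,243)],.120,s)[0];print('puck',p,s['ee_pos'])
print(togo(s,(.4912,.2065,.068)))
print('puck-based',togo(s,np.array([.4912,.2065,.068])-[*(p-s['ee_pos'])[:2],0]))
E
```

```text
puck [0.4986 0.2037 0.12  ] [0.4965 0.2023 0.1099]
[-4.1449 -5.283  41.9237]
puck-based [-6.575  -4.4787 41.9238]
```

```bash
python3 -m creep '[[-3,-3,0,0,0,0,45],[-5,-5,0,0,0,0,45],[-5,-5,15,0,0,0,45],[-5,-5,28,0,0,0,45],[-5,-5,38,0,0,0,45],[-5,-5,42,0,0,0,45],[-5,-5,42,0,0,0,45],[-5,-5,42,0,0,0,45]]'; python3 - <<'E'
from h import *
s=bot.read_state();print(togo(s,(.4912,.2065,.068)))
im,d=bot.snapshot('wrist');cv2.imwrite('pics/w3.png',im[100:340,180:480,::-1].repeat(2,0).repeat(2,1))
E
```

```text
t: 5.3
ee_pos: [0.4903, 0.2068, 0.0682]
eef_rot: [[0.972, 0.235, 0.0], [0.235, -0.972, 0.0], [0.0, 0.0, -1.0]]
wrist_force: [-0.5, 0.4, -0.9]
width: 0.583
grasp_force: 25.0
[0.7615 0.5207 0.2056]
```

View pics/w3.png

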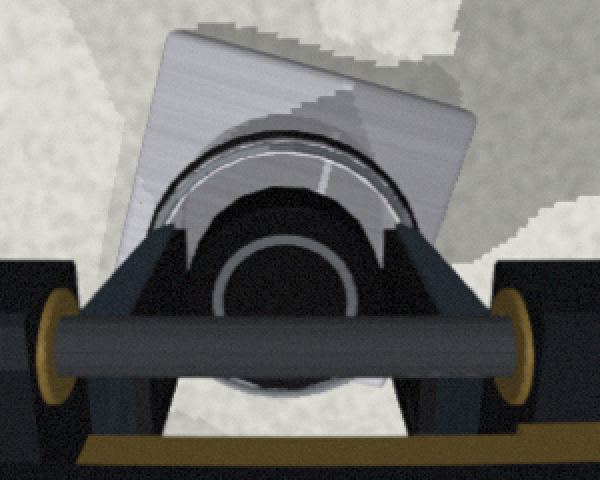

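```bash
python3 - <<'E'
from h import *
s=bot.read_state()
P=lambda c,z:ray('wrist',[(x/2+180,y/2+100) for x,y in c],z,s)
r=P([(282,130),(282,397)],.065);print(r,r.mean(0),np.linalg.norm(r[0]-r[1]))
print('lr',P([(152,225),(412,225)],.065))
print('puck',P([(285,235),(285,305)],.078),s['ee_pos'])
E
```

```text
[[0.5303 0.2178 0.065 ]
 [0.4524 0.1991 0.065 ]] [0.4913 0.2085 0.065 ] 0.08013811676109985
lr [[0.4962 0.2466 0.065 ]
 [0.513  0.1767 0.065 ]]
puck [[0.5062 0.2112 0.078 ]
 [0.4873 0.2067 0.078 ]] [0.4905 0.2069 0.0684]
```

The puck is within about 3 mm of the tube axis, and the clearance is 8 mm, so I'll release it.

```bash
python3 -m creep '[[1,-1,0,0,0,0,53],[1,-1,0,0,0,0,75],[1,-1,0,0,0,0,75],[1,-1,0,0,0,0,75],[1,-1,0,0,0,0,75],[1,-1,-30,0,0,0,75],[1,-1,-60,0,0,0,72],[1,-1,-75,0,0,0,72]]'; python3 - <<'E'
from h import *
s=bot.read_state();print(s['wrist_force'],togo(s,(.4328,.0005,.10)))
im,d=bot.snapshot('wrist');cv2.imwrite('pics/w4.png',im[100:340,180:480,::-1].repeat(2,0).repeat(2,1))
E
```

```text
t: 6.15
ee_pos: [0.4917, 0.2082, 0.1451]
eef_rot: [[0.972, 0.235, 0.002], [0.235, -0.972, 0.001], [0.002, -0.0, -1.0]]
wrist_force: [0.3, -0.1, -0.1]
width: 0.79
grasp_force: 0.0
[ 0.3196 -0.0888 -0.1204] [-106.0287  188.0682   44.8047]
```

View pics/w4.png

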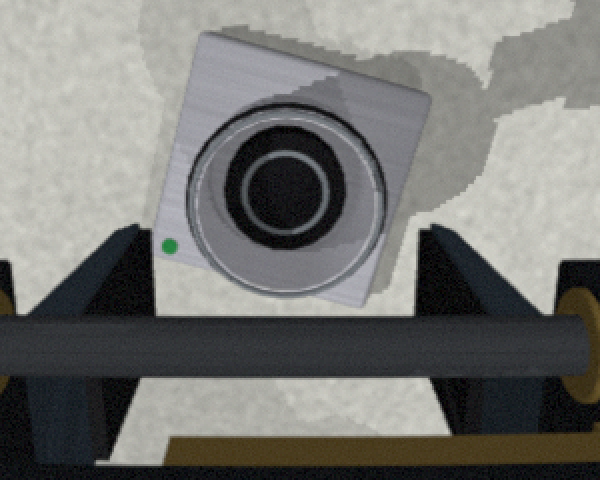

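The first puck lies flat in the tube, centred at crop (285,192) inside the rim circle. On to the second.

```bash
python3 -m creep '[[-22,40,6,0,0,0,72],[-46,81,15,0,0,0,72],[-68,121,30,0,0,0,72],[-90,159,40,0,0,0,72],[-102,181,44,0,0,0,72],[-106,188,45,0,0,0,72],[-106,188,45,0,0,0,72],[-106,188,45,0,0,0,72]]'; python3 -c "
from h import *
s,_,_=look('w5');print(togo(s,(.4326,.0004,.012)))"
```

```text
t: 7.0
ee_pos: [0.4325, 0.001, 0.098]
eef_rot: [[0.972, 0.235, 0.001], [0.235, -0.972, 0.0], [0.001, 0.0, -1.0]]
wrist_force: [0.4, 0.5, -0.3]
width: 0.791
grasp_force: 0.0
blob 319.5 325.5 327.8453369140625 [[ 0.3176 -0.0235  0.0132]]
blob 321.687744140625 201.61660766601562 34.402793884277344 [[0.4306 0.0016 0.0132]]
blob 52.507633209228516 65.51908111572266 24.40290069580078 [[0.4874 0.2283 0.0132]]
blob 52.5 64.7631607055664 38.500831604003906 [[0.488  0.2283 0.0132]]
net [ 0.4305 -0.0046  0.0131] 0.83
[0.4325 0.001  0.098 ]
[-0.0621  0.6221 86.048 ]
```

View pics/w5.png

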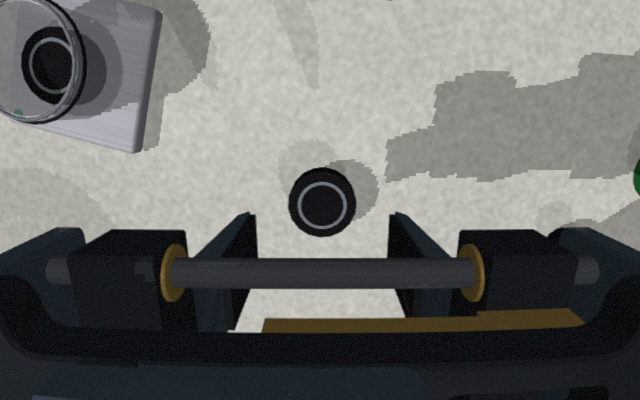

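The second puck is at (322,202), under the hand and measured at (0.431, 0.001). The first is visible in the tube at the upper left, around (52,63).

```bash
python3 -m creep '[[-1,0,35,0,0,0,72],[-1,0,65,0,0,0,72],[-1,0,80,0,0,0,72],[-1,0,86,0,0,0,72],[-1,0,86,0,0,0,72],[-1,0,86,0,0,0,45],[-1,0,86,0,0,0,45],[-1,0,86,0,0,0,45]]' 25;  python3 -m creep '[[0,0,-25,0,0,0,45],[0,0,-60,0,0,0,45],[15,-26,-90,0,0,0,45],[38,-66,-100,0,0,0,45],[60,-106,-100,0,0,0,45],[83,-146,-100,0,0,0,45],[99,-174,-100,0,0,0,45],[106,-186,-100,0,0,0,45]]'; python3 -c "
from h import *
s=bot.read_state();print(togo(s,(.4915,.2078,.068)))"
```

```text
t: 7.9
ee_pos: [0.4316, 0.0001, 0.0126]
eef_rot: [[0.972, 0.235, 0.002], [0.235, -0.972, -0.0], [0.001, 0.001, -1.0]]
wrist_force: [-0.4, 2.1, 7.0]
width: 0.581
grasp_force: 25.0
t: 8.7
ee_pos: [0.4911, 0.2085, 0.1124]
eef_rot: [[0.972, 0.237, 0.001], [0.237, -0.972, 0.001], [0.002, -0.0, -1.0]]
wrist_force: [-0.6, -0.6, -0.6]
width: 0.584
grasp_force: 25.0
[ 0.1977  0.7712 44.4254]
```

```bash
python3 -m creep '[[0,0,0,0,0,0,45],[0,0,0,0,0,0,45],[0,1,15,0,0,0,45],[0,1,30,0,0,0,45],[0,1,40,0,0,0,45],[0,1,44,0,0,0,45],[0,1,44,0,0,0,45],[0,1,44,0,0,0,45]]'; python3 - <<'E'
from h import *
s=bot.read_state();print(togo(s,(.4915,.2078,.068)))
im,d=bot.snapshot('wrist');cv2.imwrite('pics/w6.png',im[100:340,180:480,::-1].repeat(2,0).repeat(2,1))
E
```

```text
t: 9.5
ee_pos: [0.4909, 0.2046, 0.0683]
eef_rot: [[0.972, 0.234, 0.0], [0.234, -0.972, 0.0], [0.0, -0.0, -1.0]]
wrist_force: [1.2, 0.0, -1.1]
width: 0.579
grasp_force: 25.0
[ 1.3797 -2.9547  0.3409]
```

View pics/w6.png

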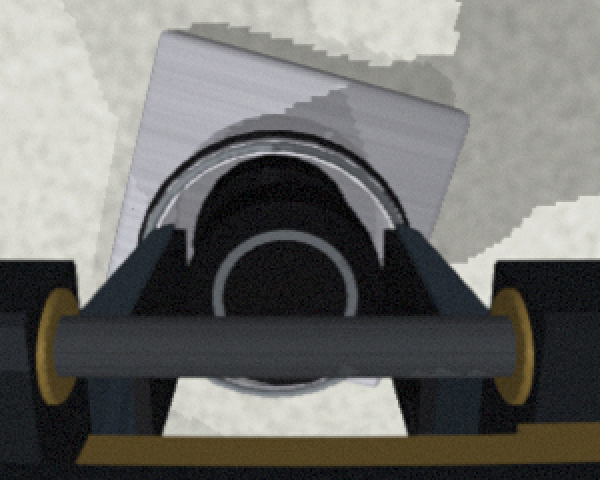

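The held puck sits over the tube, about 3 mm off to the right. I'll shift it and release.

```bash
python3 -m creep '[[1,-3,0,0,0,0,45],[1,-3,0,0,0,0,45],[1,-3,0,0,0,0,53],[1,-3,0,0,0,0,75],[1,-3,0,0,0,0,75],[1,-3,0,0,0,0,75],[1,-3,-30,0,0,0,75],[1,-3,-70,0,0,0,75]]';python3 -m creep '[[0,0,-30,0,0,0,75],[-10,0,-50,0,0,0,75],[-20,0,-50,0,0,0,75],[-20,0,-50,0,0,0,75],[-20,0,-50,0,0,0,75],[-20,0,-50,0,0,0,75],[-20,0,-50,0,0,0,75],[-20,0,-50,0,0,0,75]]'; python3 - <<'E'
from h import *
s=bot.read_state()
im,d=bot.snapshot('wrist');cv2.imwrite('pics/w7.png',im[60:300,180:480,::-1].repeat(2,0).repeat(2,1))
k=bot.get_calibration('wrist');W=np.eye(4);W[:3,:3]=s['eef_rot'];W[:3,3]=s['ee_pos'];W=W@np.array(k['mount'])
v,u=np.mgrid[100:230:6,260:380:6].reshape(2,-1)
K=np.array([[k['fx'],0,k['cx']],[0,k['fy'],k['cy']],[0,0,1]])
p=cv2.undistortPoints(np.float64(np.c_[u,v]).reshape(-1,1,2),K,np.float64(k['dist_coeffs'])).reshape(-1,2)
z=d[v,u];X=(np.c_[p,np.ones(len(p))]*z[:,None])@W[:3,:3].T+W[:3,3]
i=(np.hypot(X[:,0]-.4915,X[:,1]-.2078)<.022)&(z>0);X=X[i]
A=np.c_[X[:,:2]-X[:,:2].mean(0),np.ones(len(X))];f=np.linalg.lstsq(A,X[:,2],rcond=None)[0]
print(len(X),'top z',np.median(X[:,2]),'slopes/z',f)
E
```

```text
t: 10.35
ee_pos: [0.4897, 0.2076, 0.1373]
eef_rot: [[0.972, 0.235, -0.004], [0.235, -0.972, -0.001], [-0.004, 0.0, -1.0]]
wrist_force: [0.3, -0.5, -0.5]
width: 0.823
grasp_force: 0.0
t: 11.15
ee_pos: [0.4715, 0.2033, 0.1874]
eef_rot: [[0.972, 0.235, -0.001], [0.235, -0.972, -0.0], [-0.001, 0.0, -1.0]]
wrist_force: [-0.2, 0.1, 0.6]
width: 0.82
grasp_force: 0.0
50 top z 0.05975692998250892 slopes/z [0.0025 0.0022 0.0597]
```

View pics/w7.png

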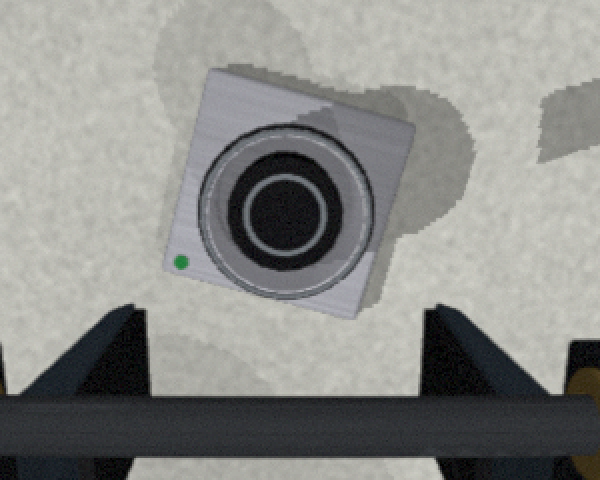

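The stack's top is at 59.7 mm, flat and centred in the tube (crop 285,212), and the hand is clear.

```bash
python3 -c "
from rig import bot
print(bot.hand_in())"
```

```text
the job is handed in; nothing more can be done
None
```

Both pucks are stacked flat in the steel charging tube; the top measured 59.7 mm against the 59 mm black line. I handed the job in at about 11 s with the arm clear, but no verdict came back.

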